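# Square up the gearheads against the stop rail

### The arm

A 6-joint arm with a two-finger parallel gripper is mounted at the origin on the work surface; the furniture and walls round the work are solid. World frame = base frame: x ahead of the robot, y to its left, z up, the work surface at z = 0. Lengths are in m, angles in rad, forces in N, time in s.
With the tool pointing down it reaches from about 0.3 to 0.775 m from the base axis. Payload 14.6 kg.
Tool frame: the origin (TCP) lies at the very end of the fingers, on their centre line; the grasp point (between the pads) lies 19 mm behind it; z points along the fingers, x is the direction in which the jaws open and shut, and the axes are right-handed (so a half turn about z gives the same grasp; the last joint's range is limited). The gripper opens to 94 mm and grips with 3 to 60 N. Pads are 16 mm wide; open, the fingers measure 119 mm over their backs; the gripper's body (75 mm by 177 mm) begins 78 mm behind the grasp point.
Start: joints at [-1.342, 0.3, 1.521, -0, 1.321, -0.067], TCP at [0.16, -0.526, 0.205] pointing down, gripper open.
Joint ranges: [-3.03, 3.03], [-0.79, 2.21], [0.23, 2.52], [-1.04, 4.18], [0, 3.07], [-2.55, 2.55]. Speed limits (rad/s): [2.22, 2.22, 2.57, 3.14, 3.14, 3.14].

### API

Orientations are given as a unit quaternion [x, y, z, w].
In Python, from bench import * gives the robot as it stands.
- The arm moves only by the shell command python3 -m handwheel 'ROWS'. ROWS is JSON, a list of rows, each a list of 7 numbers: the turn, a rotation vector about the tool's x, y, z in degrees, then the shift along the tool's x, y, z in cm, then the opening, from 0 (shut) to 1 (fully open). In form: [[ax, ay, az, x, y, z, grip], ...]. A call has 1 to 20 rows; each row is the pose to reach, as a shift and turn from the pose commanded when the call began, along the tool's axes at that moment; what a row does not reach only later rows make up. A row lasts 1/8 s, in which the tool goes at most 62.5 mm and 10.7 degrees, less where a joint would pass 70% of its speed; a pose out of reach is approached as far as the arm can. A call with a gripper value outside its range is refused whole. The fingers move at their own pace and stop on an object; the grip force is fixed at half the most. Time passes only in rows, so rows that repeat a pose let the fingers close. It gives the time, the measured TCP pose, the force and the opening at its end, in the units of the state.
- read_state(): the state, without advancing time (a new reading comes with each control period).
- read_camera(name): name is "scene" or "top" or "wrist"; returns the picture (400x640x3 uint8, red, green, blue); there is no depth.
- get_calibration(name): a dict with "fx", "fy", "cx", "cy" (pixels), "extrinsics" (4x4, takes a point from world to camera coordinates). Camera axes: x right, y up, looking along -z (the intrinsics and any distortion apply to the point x, -y, -z); pixel columns grow to the right and rows downward; lengths in m; the calibration is good to about 2 mm. A picture is of the moment at which its call begins: read the wrist's pose just before it. get_calibration takes no time and is no camera call; for the wrist camera it gives the pose at the moment of the call.
- hand_in(): hands the job in, once; it reports no verdict.
The state is a dict: "time": time; "joint_positions": joint angles; "joint_velocities": joint speeds; "tau": joint torques, N m; "ee_pos": TCP position; "tool_rot": TCP orientation; "contact_force": force on the tool from outside, world axes, zero at the start; "moment": the same for the moment, N m; "width": finger opening in m.
Only numpy, scipy, OpenCV 4.12 (cv2) and the standard library are available. Lean on these libraries where they do the work, as an engineer would, in place of code of your own. Each camera call takes 0.05 s, during which the arm holds its last target.

### The job

Take the straightedge by its red handle and with its edge, never the fingers, push the ragged row of three gearheads up to the stop rail until every housing lies flat on it, shafts over it; then hold them pressed on the rail for a second with about 6 N more than it takes to slide them, since the rail is lightly clamped and must not feel over 9 N or shift. Draw the straightedge back toward the robot and set it down upright on its foot a hand's breadth clear of the row, let go, and leave the other things alone.

Things in the scene. Friction and masses are not known exactly. Their poses are not given: they have to be found in the camera images.
- straightedge: rigid aluminium pusher with red handle, 0.4 kg. Origin: underside, below handle centre; z up, x to the pushing edge. Edge: upright blade 260 long (y), 30 tall, flat pushing face (slick white strip) at x = +60. Foot plate 5 thick, 130 along y, x -31 to 55. Handle 20 thick (x), 70 long (y), z 5 to 78: grip it across the 20 mm, 50 to 65 above the underside.
- edge (a point): centre of the straightedge's flat pushing face, 15 above its underside; same axes as the straightedge. Carry it about 4 mm above the table while pushing: the edge dips a little under load, and dragging on the table would falsify the felt force.
- stop_base: dark steel base plate of the adjustable stop, 62 x 290 x 8, bolted to the table. x points away from the side where the gearheads stand, y along the rail.
- rail_face (a point): middle of the front face of the aluminium stop rail: 280 long (y), z 4 to 29 above the table; this point at z = 16.5. x points into the rail (away from the robot). The rail is set up to 8 mm either way on its base by two light thumb clamps: it slips back along x if the row presses on it with over 9 N in all (pushing force less what it takes to slide the row). Gearhead shafts pass above it.
- gearhead_1: black gearhead with yellow-capped shaft, 0.2 to 0.6 kg (not known). Origin on the underside, z up; own -x is the way the shaft points. Housing x -2 (shaft side) to +40 (flat rear), y -30 to 30, 60 tall; shaft 13 thick at z = 40 out to x = -40. One of three in a crooked row before the rail, shafts towards it; takes some 1 to 5 N to slide.
- gearhead_1_face (a point): middle of the shaft-side face of that gearhead's housing, 30 above its underside; same axes as the gearhead. At home this face lies flat on the rail's face.
- gearhead_2: black gearhead with yellow-capped shaft, 0.2 to 0.6 kg (not known). Origin on the underside, z up; own -x is the way the shaft points. Housing x -2 (shaft side) to +40 (flat rear), y -30 to 30, 60 tall; shaft 13 thick at z = 40 out to x = -40. One of three in a crooked row before the rail, shafts towards it; takes some 1 to 5 N to slide.
- gearhead_2_face (a point): middle of the shaft-side face of that gearhead's housing, 30 above its underside; same axes as the gearhead. At home this face lies flat on the rail's face.
- gearhead_5: black gearhead with yellow-capped shaft, 0.2 to 0.6 kg (not known). Origin on the underside, z up; own -x is the way the shaft points. Housing x -2 (shaft side) to +40 (flat rear), y -30 to 30, 60 tall; shaft 13 thick at z = 40 out to x = -40. One of three in a crooked row before the rail, shafts towards it; takes some 1 to 5 N to slide.
- gearhead_5_face (a point): middle of the shaft-side face of that gearhead's housing, 30 above its underside; same axes as the gearhead. At home this face lies flat on the rail's face.
- bottle_red: white bottle with red cap, 59 across, 154 tall, standing; origin at the centre of its underside. A bystander.
- key_box: green open parts box full of steel keys, 82 x 116 x 46; origin at the centre of its underside. A bystander.
- tape_roll: brown roll of tape lying flat, 110 across, 48 tall; origin at the centre of its underside. A bystander.
- grease_tin: round white tin, 67 across, 36 tall; origin at the centre of its underside. A bystander.
Not all that is in view belongs to the job. Leave any blue or pink look-alike of the gearhead_1 alone. What is shaped like the gearhead_5 but blue is not meant.

How it is judged:
On the way, in this order (a step that is already met when the one before it is completed fails the run):
1. the straightedge is held in the fingers (contact force between the fingers and straightedge above 1 N), for 0.2 s.
2. all three gearheads are home on the rail and the straightedge holds them pressed on it with over 3 N in all (x of each of gearhead_1_face, gearhead_2_face, gearhead_5_face in the frame of rail_face above -0.0015 m and y of gearhead_1_face in the frame of rail_face between -0.13 and 0.13 m and angle between the x axis of each of gearhead_1, gearhead_2, gearhead_5 and the x axis of rail_face, either way round below 0.03 rad and angle between each of gearhead_1, gearhead_2, gearhead_5's own z axis and vertical below 0.05 rad and y of gearhead_2_face in the frame of rail_face between -0.13 and 0.13 m and y of gearhead_5_face in the frame of rail_face between -0.13 and 0.13 m and (contact force between straightedge and gearhead_1 above 0.3 N or contact force between straightedge and gearhead_2 above 0.3 N or contact force between straightedge and gearhead_5 above 0.3 N) and contact force between stop_base and anything else above 3 N), for 0.4 s.
At the end, for the whole second after the job is handed in: All three housing faces within 1.5 mm of the rail, square within 0.03 rad, within 130 mm of its middle; rail within 1.5 mm of its setting; straightedge upright on the table (4 mm, 0.05 rad), edge centre 82 mm or more before the rail face or 300 mm from its middle; all upright (0.05 rad), at rest (x of each of gearhead_1_face, gearhead_2_face, gearhead_5_face in the frame of rail_face above -0.0015 m and y of gearhead_1_face in the frame of rail_face between -0.13 and 0.13 m and angle between the x axis of each of gearhead_1, gearhead_2, gearhead_5 and the x axis of rail_face, either way round below 0.03 rad and angle between each of gearhead_1, gearhead_2, gearhead_5, straightedge's own z axis and vertical below 0.05 rad and y of gearhead_2_face in the frame of rail_face between -0.13 and 0.13 m and y of gearhead_5_face in the frame of rail_face between -0.13 and 0.13 m and (x of edge in the frame of rail_face below -0.082 m or horizontal distance between edge and rail_face above 0.3 m) and height (world z) of straightedge below 0.004 m and distance of rail_face from where it was at the start of the episode below 0.0015 m and linear speed of each of gearhead_1, gearhead_2, gearhead_5, straightedge below 0.01 m/s); the robot touches nothing.
It fails at once if the row presses on the stop rail with over 9 N (contact force between stop_base and anything else above 9 N).
It fails at once if the stop rail is pushed more than 1.5 mm out of its setting (distance of rail_face from where it was at the start of the episode above 0.0015 m).
It fails at once if the fingers or arm push a gearhead (contact force between any of the fingers, the arm and gearhead_1 above 1.5 N or contact force between any of the fingers, the arm and gearhead_2 above 1.5 N or contact force between any of the fingers, the arm and gearhead_5 above 1.5 N).
It fails at once if a gearhead tips over (angle between any of gearhead_1, gearhead_2, gearhead_5's own z axis and vertical above 0.35 rad).
It fails at once if a bystander is moved more than 15 mm (distance of any of bottle_red, key_box, tape_roll, grease_tin from where it was at the start of the episode above 0.015 m).
It also fails if it takes over 64 s, if anything falls off the work surface, if the arm or the gripper's body presses on something with over 40 N, if the wrist force passes 120 N, or if a joint passes its speed limit or range.

## Working session

There is one attempt and no reset: what is moved stays moved. The work goes in short steps, Python scripts to look and compute and a shell command to move; the robot and the scene stay as the last step left them, time stands still between calls to the robot, and variables do not carry over. Pictures are saved under pics/ and viewed, and the job is handed in when it is done.

```bash
ls; mkdir -p pics
python3 - <<'E'
from bench import *
import cv2
print(read_state())
for n in ["top","scene","wrist"]:
    im=read_camera(n); cv2.imwrite(f"pics/{n}0.png",im[:,:,::-1])
    c=get_calibration(n); print(n,{k:(v if k!="extrinsics" else [[round(float(x),4) for x in r] for r in v]) for k,v in c.items()})
E
```

```text
pics
{'time': 0.0, 'joint_positions': array([-1.34158644e+00,  3.00457442e-01,  1.52162978e+00, -1.30784722e-05,
        1.32069609e+00, -6.66127900e-02]), 'joint_velocities': array([ 1.05402344e-03, -1.21483137e-03, -9.37440840e-05,  1.49591726e-03,
        1.03532637e-03,  8.88289815e-04]), 'tau': array([ 8.44943643e-04, -5.31805515e+01, -3.52733016e+01,  7.08505232e-02,
        2.44133722e-02, -7.73636907e-05]), 'ee_pos': array([ 0.16026261, -0.52583753,  0.20487323]), 'tool_rot': array([ 8.03594902e-01, -5.95176342e-01, -4.57856447e-04, -3.80555711e-04]), 'contact_force': array([-0.15037495,  0.00241834, -0.12565654]), 'moment': array([-0.05161569, -0.0032937 , -0.05492138]), 'width': 0.09404963365708485}
top {'fx': 499.16246573060823, 'fy': 499.16246573060823, 'cx': 318.78687492877606, 'cy': 211.43723938850331, 'extrinsics': [[-0.0231, -0.9997, 0.0033, 0.0349], [0.9936, -0.0226, 0.1104, -0.495], [-0.1103, 0.0058, 0.9939, -1.7498], [0.0, 0.0, 0.0, 1.0]]}
scene {'fx': 481.8156888898946, 'fy': 481.8156888898946, 'cx': 311.24936162097066, 'cy': 195.7568618090494, 'extrinsics': [[-0.512, -0.859, -0.0028, 0.2653], [0.6175, -0.3703, 0.694, -0.3302], [-0.5972, 0.3536, 0.72, -1.2586], [0.0, 0.0, 0.0, 1.0]]}
wrist {'fx': 293.90681151435854, 'fy': 293.90681151435854, 'cx': 326.198971993419, 'cy': 203.27875998262346, 'extrinsics': [[0.2906, -0.9569, -0.0007, -0.5505], [0.9292, 0.2823, -0.2387, 0.0246], [0.2286, 0.0687, 0.9711, -0.3909], [0.0, 0.0, 0.0, 1.0]]}
```

View pics/top0.png

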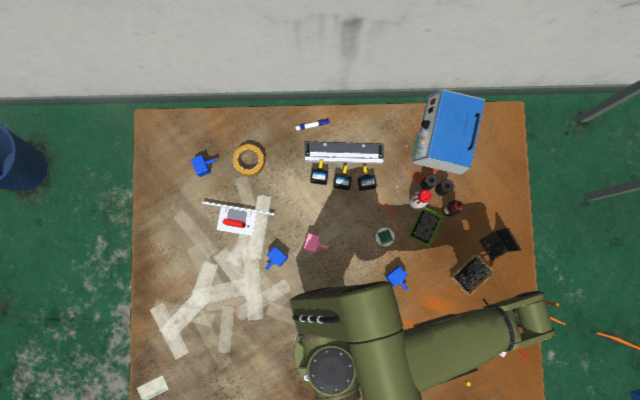

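View pics/scene0.png

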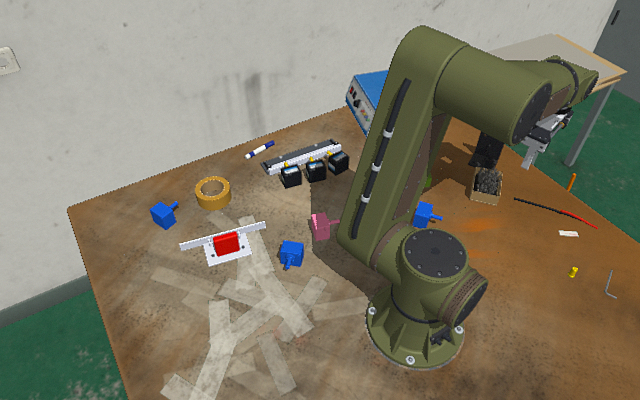

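View pics/wrist0.png

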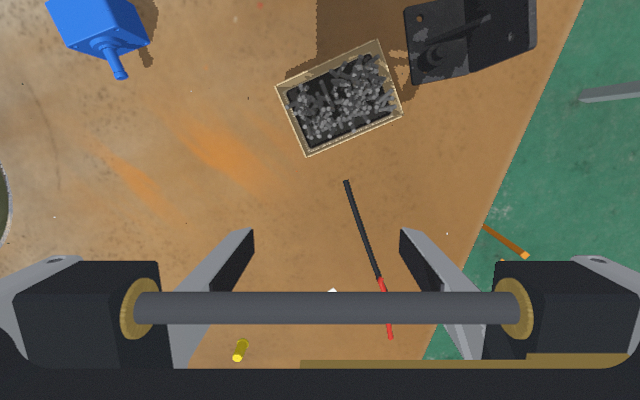

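The top view shows the straightedge with its red handle at about (234,222), with the tape behind it at (249,159). The row stands before the rail at (320,176), (343,182) and (367,182). The look-alikes are blue at (204,164), (277,257) and (398,276), and pink at (313,242). The three black gearheads with yellow caps fit the description. I'll confirm them in an enlarged crop.

```bash
cat > h.py <<'E'
import numpy as np, cv2
from bench import *
from scipy.spatial.transform import Rotation as R
def ray(cal,px):
    E=np.array(cal["extrinsics"]);Rm=E[:3,:3];t=E[:3,3]
    d=np.array([(px[0]-cal["cx"])/cal["fx"],-(px[1]-cal["cy"])/cal["fy"],-1.])
    return -Rm.T@t, Rm.T@d
def atz(cal,px,z):
    o,d=ray(cal,px); return o+d*(z-o[2])/d[2]
def proj(cal,P):
    E=np.array(cal["extrinsics"]); p=E[:3,:3]@np.array(P)+E[:3,3]
    return np.array([cal["cx"]+cal["fx"]*p[0]/-p[2], cal["cy"]-cal["fy"]*p[1]/-p[2]])
E
python3 - <<'E'
from h import *
im=cv2.imread("pics/top0.png")
cv2.imwrite("pics/cropA.png",cv2.resize(im[130:200,295:395],None,fx=8,fy=8,interpolation=cv2.INTER_CUBIC))
cv2.imwrite("pics/cropB.png",cv2.resize(im[190:245,195:285],None,fx=8,fy=8,interpolation=cv2.INTER_CUBIC))
c=get_calibration("top"); print(c.keys())
for n,p,z in [("handle",(234,222),.078),("g",(320,172),.06),("g",(343,178),.06),("g",(367,178),.06),("railL",(306,157),.029),("railR",(383,161),.029),("tape",(249,159),.048)]: print(n,atz(c,p,z).round(4))
E
```

```text
dict_keys(['fx', 'fy', 'cx', 'cy', 'extrinsics'])
handle [0.46  0.317 0.078]
g [0.6318 0.0162 0.06  ]
g [ 0.6085 -0.0643  0.06  ]
g [ 0.6066 -0.1488  0.06  ]
railL [0.6937 0.065  0.029 ]
railR [ 0.6728 -0.2117  0.029 ]
tape [0.6867 0.2676 0.048 ]
```

View pics/cropA.png

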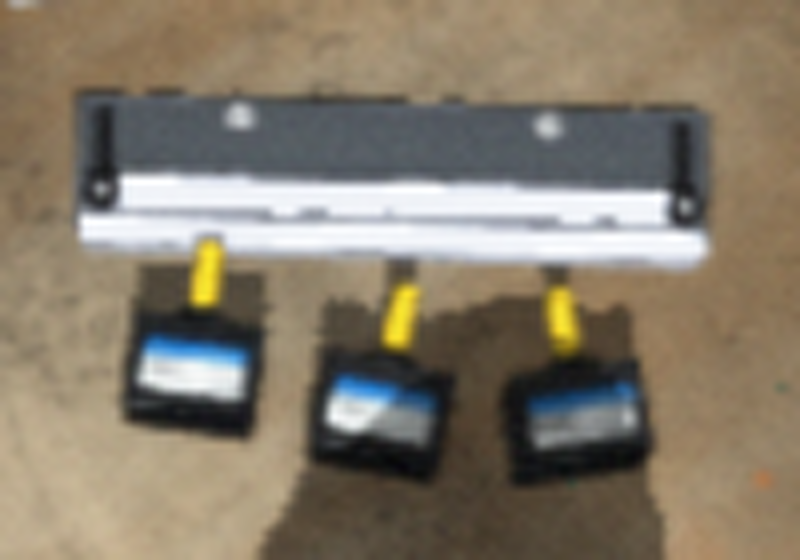

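View pics/cropB.png

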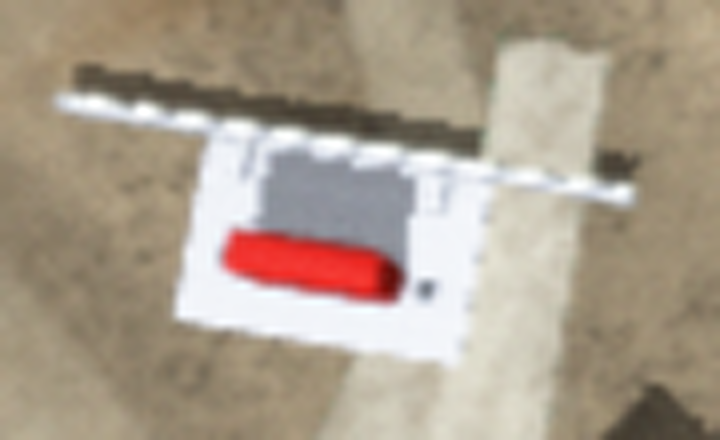

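Crop A confirms three black housings with yellow shafts before the aluminium rail, with no blue or pink among them. Crop B shows the straightedge, with blade ends at image pixels (202.5,202.3) and (274,214) and its handle at (234,223). Next I'll fit the poses.

```bash
cat >> h.py <<'E'
def rel(pos,yawdeg,Rw=None,p0=None):
    """row (deg, cm) from given commanded pose (default measured) to tool-down pose at world pos with tool-x yaw"""
    s=read_state()
    R0=R.from_quat(s["tool_rot"]) if Rw is None else Rw
    p0=s["ee_pos"] if p0 is None else np.array(p0)
    y=np.radians(yawdeg); X=[np.cos(y),np.sin(y),0];Z=[0,0,-1];Y=np.cross(Z,X)
    Rt=R.from_matrix(np.array([X,Y,Z]).T)
    return (R0.inv()*Rt).as_rotvec(degrees=True).round(2), (R0.inv().apply(np.array(pos)-p0)*100).round(2)
E
python3 - <<'E'
from h import *
c=get_calibration("top"); print("cam",ray(c,(0,0))[0])
def cr(x0,y0,p): return (x0+(p[0]+.5)/8-.5,y0+(p[1]+.5)/8-.5)
a=atz(c,cr(195,190,(60,92)),.03);b=atz(c,cr(195,190,(632,184)),.03)
print("blade",a,b,np.linalg.norm(a-b)); d=a-b; print("yaw se x",np.degrees(np.arctan2(-d[0],d[1])))
h=[atz(c,cr(195,190,p),.078) for p in [(232,235),(392,262)]]; print("handle back top",h)
for n,p,q,z in [("railfront",(80,245),(705,265),.004),("railback",(80,92),(708,108),.008),("railtopback",(120,177),(672,192),.029)]:
    A=atz(c,cr(295,130,p),z);B=atz(c,cr(295,130,q),z);d=A-B;print(n,A,B,np.linalg.norm(d),np.degrees(np.arctan2(-d[0],d[1])))
w=get_calibration("wrist");E=np.array(w["extrinsics"]);s=read_state();Rt=R.from_quat(s["tool_rot"]).as_matrix()
print("cam in tool",Rt.T@(-E[:3,:3].T@E[:3,3]-s["ee_pos"]), Rt.T@(E[:3,:3].T@[0,0,-1]),Rt.T@(E[:3,:3].T@[1,0,0]))
print(rel((.40,-.1,.25),-40)); print(rel((.46,.317,.25),-5))
E
```

```text
cam [0.29955531 0.03387421 1.79367652]
blade [0.54197216 0.43818837 0.03      ] [0.49499161 0.184293   0.03      ] 0.25820540328204283
yaw se x -10.48338052254355
handle back top [array([0.47147446, 0.35291179, 0.078     ]), array([0.45820997, 0.28403253, 0.078     ])]
railfront [0.68752102 0.0709393  0.004     ] [ 0.67185036 -0.21382389  0.004     ] 0.28519404880709087 -3.14983844997136
railback [0.75780948 0.06943454 0.008     ] [ 0.74393944 -0.21736201  0.008     ] 0.2871317442742009 -2.7687768993939184
railtopback [0.71287646 0.05178071 0.029     ] [ 0.70042449 -0.19673774  0.029     ] 0.24883020002013273 -2.8683939511666026
cam in tool [ 0.00084028 -0.06884872 -0.18002352] [-9.91347054e-05  2.38695941e-01  9.71094351e-01] [ 9.99999514e-01  9.76631858e-04 -1.37971561e-04]
(array([-2.000e-02,  5.000e-02, -3.305e+01]), array([-33.76, -35.35,  -4.47]))
(array([-3.000e-02,  4.000e-02, -6.805e+01]), array([-71.9 , -53.24,  -4.44]))
```

Run:
```python
from h import *
print(rel((.4595,.322,.20),-10.5))
```

```text
(array([-3.000e-02,  4.000e-02, -6.255e+01]), array([-72.39, -53.34,   0.56]))
```

```bash
python3 -m handwheel '[[0,0,-33,-33.8,-35.3,-4.5,1],[0,0,-33,-33.8,-35.3,-4.5,1],[0,0,-33,-33.8,-35.3,-4.5,1],[0,0,-33,-33.8,-35.3,-4.5,1],[0,0,-33,-33.8,-35.3,-4.5,1],[0,0,-33,-33.8,-35.3,-4.5,1],[0,0,-33,-33.8,-35.3,-4.5,1],[0,0,-33,-33.8,-35.3,-4.5,1],[0,0,-62.5,-72.4,-53.3,0.5,1],[0,0,-62.5,-72.4,-53.3,0.5,1],[0,0,-62.5,-72.4,-53.3,0.5,1],[0,0,-62.5,-72.4,-53.3,0.5,1],[0,0,-62.5,-72.4,-53.3,0.5,1],[0,0,-62.5,-72.4,-53.3,0.5,1],[0,0,-62.5,-72.4,-53.3,0.5,1],[0,0,-62.5,-72.4,-53.3,0.5,1],[0,0,-62.5,-72.4,-53.3,0.5,1],[0,0,-62.5,-72.4,-53.3,0.5,1]]'
python3 - <<'E'
from h import *
s=read_state(); print(s["time"],s["ee_pos"],R.from_quat(s["tool_rot"]).as_matrix()[:,0],s["contact_force"])
c=get_calibration("wrist"); im=read_camera("wrist"); cv2.imwrite("pics/w1.png",im[:,:,::-1]); import json
json.dump({k:np.array(v).tolist() for k,v in c.items()},open("w1.json","w"))
E
```

```text
time: 2.4
ee_pos: [0.4593, 0.3208, 0.2009]
tool_rot: [0.996, -0.093, 0.0, -0.0]
contact_force: [0.1, -0.0, -0.3]
width: 0.0938
2.4 [0.45932931 0.32077537 0.2008938 ] [ 9.82849782e-01 -1.84407497e-01  4.24842022e-04] [ 0.11966751 -0.03808515 -0.31443715]
```

View pics/w1.png

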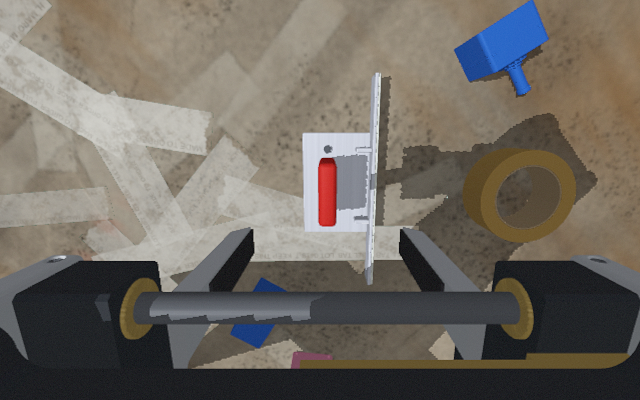

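The wrist view shows the handle's top between about (319,158) and (337,227). The blade's front edge runs from (382,73) to (373,284).

Run:
```python
from h import *; import json
im=cv2.imread("pics/w1.png"); cv2.imwrite("pics/w1c.png",cv2.resize(im[60:300,290:400],None,fx=2.5,fy=2.5,interpolation=cv2.INTER_CUBIC))
c=json.load(open("w1.json"))
a=atz(c,(382,73),.03);b=atz(c,(373,284),.03);d=a-b;y=np.arctan2(-d[0],d[1]);print(a,b,np.linalg.norm(d),np.degrees(y))
m=(a+b)/2;print("edge mid",m,"origin",m-.06*np.array([np.cos(y),np.sin(y),0]))
red=(im[:,:,2]>150)&(im[:,:,1]<60)&(im[:,:,0]<60); ys,xs=np.nonzero(red[100:260,300:350]); xs+=300;ys+=100;print(xs.min(),xs.max(),ys.min(),ys.max())
for p in [(319,227),(336,227),(320,158),(336,158)]: print(atz(c,p,.078))
```

```text
[0.54468409 0.43762654 0.03      ] [0.49663065 0.18379602 0.03      ] 0.25833904796627555 -10.719977316741366
edge mid [0.52065737 0.31071128 0.03      ] origin [0.46170449 0.32187183 0.03      ]
319 334 164 225
[0.44592082 0.28995856 0.078     ]
[0.46400914 0.28654553 0.078     ]
[0.46109064 0.3625314  0.078     ]
[0.47716975 0.35949828 0.078     ]
```

View pics/w1c.png

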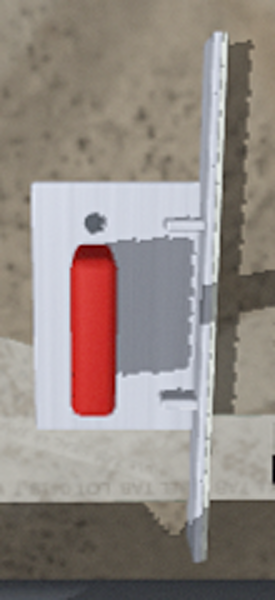

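```bash
python3 -m handwheel '[[0,0,0,0.2,-0.2,5,1],[0,0,0,0.2,-0.2,10,1],[0,0,0,0.2,-0.2,14,1],[0,0,0,0.2,-0.2,16.2,1],[0,0,0,0.2,-0.2,16.2,1],[0,0,0,0.2,-0.2,16.2,0],[0,0,0,0.2,-0.2,16.2,0],[0,0,0,0.2,-0.2,16.2,0],[0,0,0,0.2,-0.2,16.2,0],[0,0,0,0.2,-0.2,16.2,0],[0,0,0,0.2,-0.2,16.2,0],[0,0,0,0.2,-0.2,16.2,0],[0,0,0,0.2,-0.2,16.2,0]]'
```

```text
time: 4.08
ee_pos: [0.4614, 0.3234, 0.0384]
tool_rot: [0.996, -0.092, -0.0, 0.0]
contact_force: [0.2, 0.6, -0.3]
width: 0.0198
```

Run:
```python
from h import *
print(rel((.45,-.07,.16),-3))
```

```text
(array([ 0.  ,  0.01, -7.55]), array([  6.08,  38.89, -12.16]))
```

```bash
python3 -m handwheel '[[0,0,0,0,0,-3,0],[0,0,0,0,0,-8,0],[0,0,-2,1,5,-12,0],[0,0,-4,2,11,-12.2,0],[0,0,-5,3,17,-12.2,0],[0,0,-6,4,23,-12.2,0],[0,0,-7.5,5,29,-12.2,0],[0,0,-7.5,5.6,35,-12.2,0],[0,0,-7.5,6.1,38.9,-12.2,0],[0,0,-7.5,6.1,38.9,-12.2,0],[0,0,-7.5,6.1,38.9,-12.2,0]]'
python3 - <<'E'
from h import *
import json
s=read_state(); print(s["time"],s["ee_pos"],R.from_quat(s["tool_rot"]).as_matrix()[:,0],s["contact_force"],s["moment"],s["joint_positions"])
c=get_calibration("wrist"); im=read_camera("wrist"); cv2.imwrite("pics/w2.png",im[:,:,::-1])
json.dump({k:np.array(v).tolist() for k,v in c.items()},open("w2.json","w"))
E
```

```text
time: 5.45
ee_pos: [0.45, -0.0698, 0.1602]
tool_rot: [1.0, -0.027, -0.0, -0.0]
contact_force: [0.4, -0.0, -3.5]
width: 0.0198
5.45 [ 0.44998582 -0.06978959  0.1601598 ] [ 9.98568171e-01 -5.34895509e-02 -6.89322057e-04] [ 0.43634584 -0.02926165 -3.50906707] [-0.05328971 -0.02266499 -0.00111023] [-2.34454994e-01  1.35249896e-01  1.83250847e+00  2.29504046e-04
  1.17457379e+00 -1.81028425e-01]
```

View pics/w2.png

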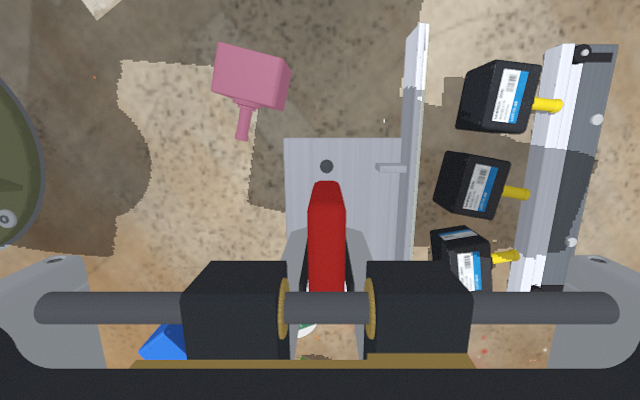

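The view shows the row at (500,97), (472,185) and (462,258), with the rail to the right. The pink decoy at (250,75) lies behind the straightedge, on the robot's side. I'll zoom in on the rail.

Run:
```python
from h import *; import json
im=cv2.imread("pics/w2.png"); cv2.imwrite("pics/w2c.png",cv2.resize(im[30:300,420:630],None,fx=2.8,fy=2.2,interpolation=cv2.INTER_CUBIC))
```

```text
(no output)
```

View pics/w2c.png

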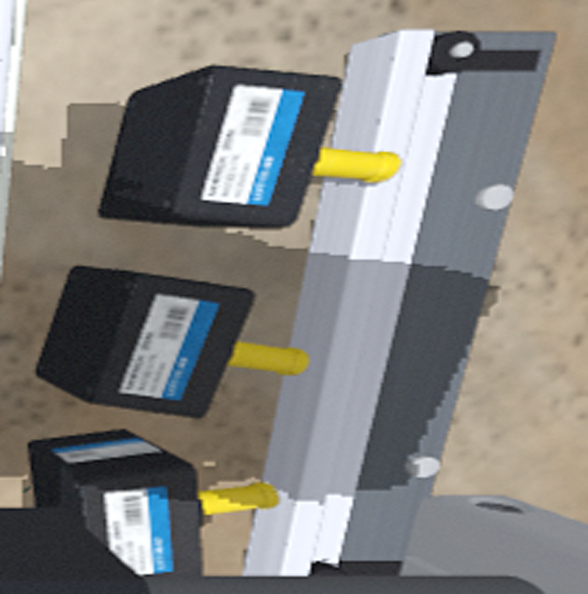

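Run:
```python
from h import *; import json
c=json.load(open("w2.json"));t=get_calibration("top")
f=lambda u,v,z: atz(c,(420+(u+.5)/2.8-.5,30+(v+.5)/2.2-.5),z)
def yaw(A,B): d=A-B; return np.degrees(np.arctan2(-d[0],d[1])).round(2)
for n,p,q,z in [("bottom",(350,48),(243,575),.004),("top",(400,32),(283,575),.029),("baseback",(556,32),(400,575),.008),("Afront",(340,78),(298,225),.06),("Arear",(213,67),(178,222),.06),("Bfront",(255,288),(205,415),.06),("Brear",(142,270),(90,402),.06)]:
    A=f(*p,z);B=f(*q,z);print(n,A.round(4),B.round(4),np.linalg.norm(A-B).round(4),yaw(A,B))
print("C",f(197,465,.06))
g=lambda u,v,z: atz(t,(295+(u+.5)/8-.5,130+(v+.5)/8-.5),z)
# top cam: rear-bottom edges of housings & top corners
for n,p,q in [("A",(130,415),(248,430)),("B",(310,455),(432,478)),("C",(515,480),(650,460))]:
    A=g(*p,.0);B=g(*q,.0);print(n,A.round(4),B.round(4),np.linalg.norm(A-B).round(4),yaw(A,B))
p=proj(t,(0.46,0.31,0.03))
# straightedge: blade line in w2 image
a=atz(c,(428,25),.0384+.112);print
for z in (.15,.155): print("se",atz(c,(427,25),z),atz(c,(413,258),z),yaw(atz(c,(427,25),z),atz(c,(413,258),z)))
```

```text
bottom [0.686  0.0663 0.004 ] [ 0.6716 -0.2114  0.004 ] 0.2781 -2.97
top [0.6851 0.0667 0.029 ] [ 0.6722 -0.1967  0.029 ] 0.2638 -2.81
baseback [0.7578 0.0682 0.008 ] [ 0.7392 -0.2127  0.008 ] 0.2815 -3.78
Afront [0.6456 0.0441 0.06  ] [ 0.6386 -0.0128  0.06  ] 0.0573 -7.06
Arear [0.6054 0.0503 0.06  ] [ 0.5989 -0.0094  0.06  ] 0.06 -6.29
Bfront [ 0.6269 -0.0385  0.06  ] [ 0.6146 -0.095   0.06  ] 0.0578 -12.29
Brear [ 0.5882 -0.0287  0.06  ] [ 0.5736 -0.0866  0.06  ] 0.0597 -14.23
C [ 0.61361323 -0.11895479  0.06      ]
A [0.6092 0.0499 0.    ] [ 0.6011 -0.0036  0.    ] 0.0541 -8.63
B [ 0.5889 -0.0315  0.    ] [ 0.5771 -0.0867  0.    ] 0.0564 -12.1
C [ 0.5753 -0.1243  0.    ] [ 0.5831 -0.186   0.    ] 0.0622 7.21
se [0.51548308 0.05459094 0.15      ] [ 0.50968143 -0.09108016  0.15      ] -2.28
se [0.51386832 0.05310527 0.155     ] [ 0.50821919 -0.0887365   0.155     ] -2.28
```

Run:
```python
from h import *
t=get_calibration("top")
print("pink",atz(t,(313,242),.03),atz(t,(324,246),.04),"tin",atz(t,(385,237),.036))
print(rel((.4823,-.0572,.0425),-2.95))
s=read_state();print(R.from_quat(s["tool_rot"]).as_matrix().round(4))
```

```text
pink [0.38727235 0.04649313 0.03      ] [0.37186927 0.00815123 0.04      ] tin [ 0.39875372 -0.20761842  0.036     ]
(array([-0.01,  0.03, -0.06]), array([ 3.16, -1.39, 11.77]))
[[ 9.986e-01 -5.260e-02 -6.000e-04]
 [-5.260e-02 -9.986e-01  3.000e-04]
 [-6.000e-04 -2.000e-04 -1.000e+00]]
```

```bash
python3 -m handwheel '[[0,0,0,3.2,-1.4,4,0],[0,0,0,3.2,-1.4,8,0],[0,0,0,3.2,-1.4,10.5,0],[0,0,0,3.2,-1.4,11.8,0],[0,0,0,3.2,-1.4,11.8,0],[0,0,0,3.2,-1.4,11.8,0],[0,0,0,3.2,-1.4,11.8,0]]'
python3 - <<'E'
from h import *
import json
s=read_state(); print(s["time"],s["ee_pos"],R.from_quat(s["tool_rot"]).as_matrix()[:,0],s["contact_force"],s["moment"])
c=get_calibration("wrist"); im=read_camera("wrist"); cv2.imwrite("pics/w3.png",im[:,:,::-1])
im=read_camera("scene"); cv2.imwrite("pics/s3.png",cv2.resize(im[120:260,160:380,::-1],None,fx=3.5,fy=3.5,interpolation=cv2.INTER_CUBIC))
json.dump({k:np.array(v).tolist() for k,v in c.items()},open("w3.json","w"))
E
```

```text
time: 6.38
ee_pos: [0.4834, -0.058, 0.0434]
tool_rot: [1.0, -0.027, 0.001, 0.0]
contact_force: [0.7, -0.6, -3.7]
width: 0.02
6.375 [ 0.48337783 -0.05795145  0.04337724] [ 0.99858097 -0.05323049  0.00159939] [ 0.74201726 -0.62151677 -3.71816992] [-0.04166069 -0.00992327  0.01458486]
```

View pics/w3.png

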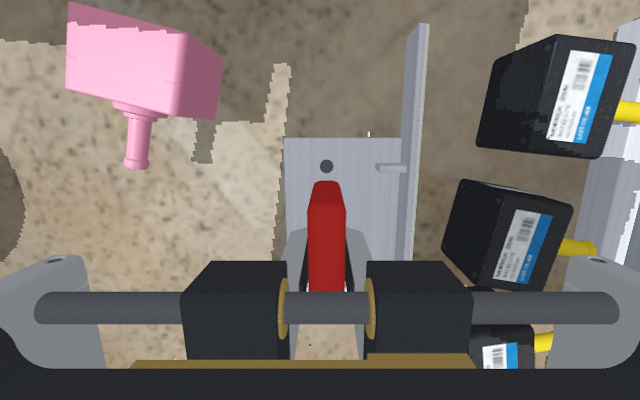

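View pics/s3.png

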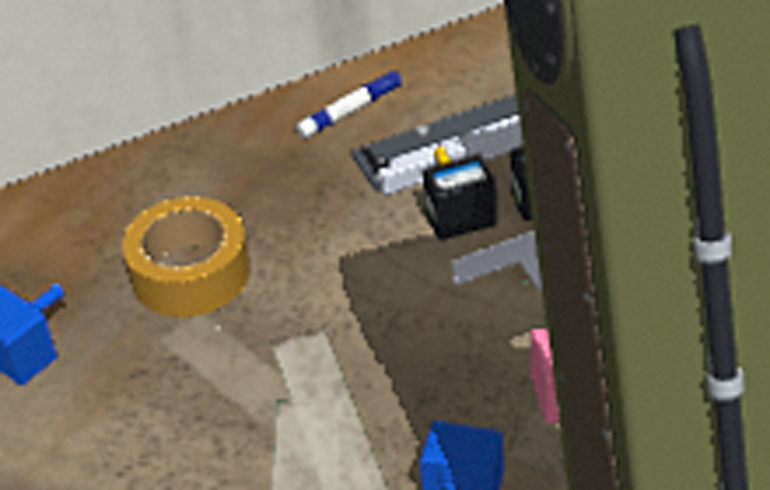

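```bash
python3 -m handwheel '[[0,0,0,0.8,0,0,0],[0,0,0,1.6,0,0,0],[0,0,0,2.3,0,0,0],[0,0,0,2.6,0,0,0],[0,0,0,2.6,0,0,0]]'; for i in 1 2 3; do python3 -m handwheel '[[0,0,0,0,0,0,0]]'|grep -E "force|ee_pos"; done
```

```text
time: 7.1
ee_pos: [0.5089, -0.0593, 0.0423]
tool_rot: [1.0, -0.027, -0.0, -0.0]
contact_force: [0.1, -0.5, -4.1]
width: 0.0197
ee_pos: [0.5087, -0.0593, 0.0424]
contact_force: [0.8, -1.1, -4.1]
ee_pos: [0.5087, -0.0593, 0.0425]
contact_force: [0.3, -0.8, -3.7]
ee_pos: [0.5088, -0.0593, 0.0425]
contact_force: [0.3, 0.1, -4.1]
```

```bash
python3 -m handwheel '[[0,0,0,0.2,0,0,0],[0,0,0,0.4,0,0,0],[0,0,0,0.6,0,0,0],[0,0,0,0.8,0,0,0],[0,0,0,1.0,0,0,0],[0,0,0,1.2,0,0,0]]'; python3 -m handwheel '[[0,0,0,0.2,0,0,0],[0,0,0,0.4,0,0,0],[0,0,0,0.6,0,0,0],[0,0,0,0.8,0,0,0],[0,0,0,1.0,0,0,0],[0,0,0,1.2,0,0,0]]'
python3 - <<'E'
from h import *
import json
s=read_state(); print(s["time"],s["ee_pos"],R.from_quat(s["tool_rot"]).as_matrix()[:,0],s["contact_force"],s["moment"])
c=get_calibration("wrist"); im=read_camera("wrist"); cv2.imwrite("pics/w4.png",im[:,:,::-1])
json.dump({k:np.array(v).tolist() for k,v in c.items()},open("w4.json","w"))
E
```

```text
time: 8.22
ee_pos: [0.5209, -0.0599, 0.0424]
tool_rot: [1.0, -0.027, -0.0, -0.0]
contact_force: [-2.3, -1.0, -3.3]
width: 0.0196
time: 8.98
ee_pos: [0.5329, -0.0606, 0.0424]
tool_rot: [1.0, -0.027, -0.0, -0.0]
contact_force: [-3.0, -0.0, -4.9]
width: 0.0197
8.975 [ 0.53290188 -0.06056722  0.04237841] [ 9.98580762e-01 -5.32582128e-02 -1.57322137e-04] [-3.03413060e+00 -4.71195752e-03 -4.93741994e+00] [-0.00475411  0.74506169 -0.14309138]
```

View pics/w4.png

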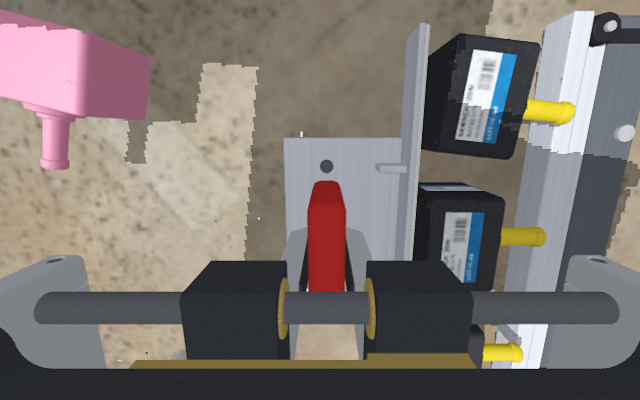

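The picture shows the two rear gearheads squared on the blade and the far one just being met, with its shaft at (550,110) still short of the rail. The force is about 3 N, so I'll carry on.

```bash
python3 -m handwheel '[[0,0,0,0.2,0,0,0],[0,0,0,0.4,0,0,0],[0,0,0,0.6,0,0,0],[0,0,0,0.8,0,0,0],[0,0,0,1.0,0,0,0],[0,0,0,1.2,0,0,0]]'; python3 -m handwheel '[[0,0,0,0.2,0,0,0],[0,0,0,0.4,0,0,0],[0,0,0,0.6,0,0,0],[0,0,0,0.8,0,0,0],[0,0,0,1.0,0,0,0],[0,0,0,1.2,0,0,0]]'; for i in 1 2 3; do python3 -m handwheel '[[0,0,0,0.1,0,0,0],[0,0,0,0.2,0,0,0]]'; done
python3 - <<'E'
from h import *
import json
s=read_state(); print(s["time"],s["ee_pos"],R.from_quat(s["tool_rot"]).as_matrix()[:,0],s["contact_force"],s["moment"])
c=get_calibration("wrist"); im=read_camera("wrist"); cv2.imwrite("pics/w5.png",im[:,:,::-1])
cv2.imwrite("pics/w5c.png",cv2.resize(im[0:270,380:640,::-1],None,fx=2.2,fy=2.2,interpolation=cv2.INTER_CUBIC))
json.dump({k:np.array(v).tolist() for k,v in c.items()},open("w5.json","w"))
E
```

```text
time: 9.78
ee_pos: [0.5448, -0.0612, 0.0424]
tool_rot: [1.0, -0.027, -0.0, -0.0]
contact_force: [-5.3, -0.2, -3.8]
width: 0.02
time: 10.52
ee_pos: [0.5568, -0.0618, 0.0424]
tool_rot: [1.0, -0.027, -0.0, -0.0]
contact_force: [-6.0, 0.7, -2.7]
width: 0.0199
time: 10.78
ee_pos: [0.5587, -0.0619, 0.0424]
tool_rot: [1.0, -0.027, -0.0, -0.0]
contact_force: [-5.1, 0.5, -3.6]
width: 0.0199
time: 11.02
ee_pos: [0.5607, -0.062, 0.0424]
tool_rot: [1.0, -0.027, -0.0, -0.0]
contact_force: [-5.3, 0.2, -4.2]
width: 0.02
time: 11.28
ee_pos: [0.5627, -0.0621, 0.0424]
tool_rot: [1.0, -0.027, -0.0, -0.0]
contact_force: [-5.4, 0.2, -4.4]
width: 0.0201
11.275 [ 0.56271677 -0.06211363  0.04238184] [ 9.98585735e-01 -5.31639201e-02 -3.55742146e-04] [-5.38159923  0.23384474 -4.44918495] [0.00815086 1.12020882 0.01053235]
```

View pics/w5c.png

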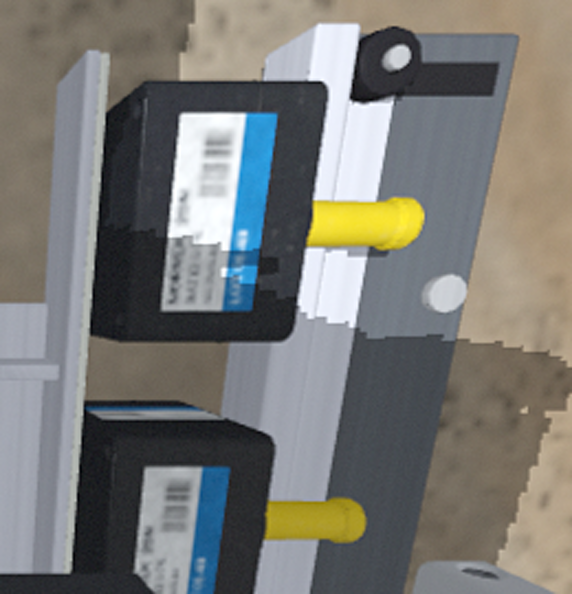

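```bash
python3 -m handwheel '[[0,0,0,0.1,0,0,0],[0,0,0,0.2,0,0,0],[0,0,0,0.3,0,0,0],[0,0,0,0.4,0,0,0],[0,0,0,0.5,0,0,0],[0,0,0,0.6,0,0,0]]'; python3 -m handwheel '[[0,0,0,0.05,0,0,0],[0,0,0,0.1,0,0,0],[0,0,0,0.15,0,0,0]]'; python3 -m handwheel '[[0,0,0,0.05,0,0,0],[0,0,0,0.1,0,0,0]]'
python3 - <<'E'
from h import *
import json
s=read_state(); print(s["time"],s["ee_pos"],R.from_quat(s["tool_rot"]).as_matrix()[:,0],s["contact_force"],s["moment"])
c=get_calibration("wrist"); im=read_camera("wrist"); cv2.imwrite("pics/w6.png",im[:,:,::-1])
cv2.imwrite("pics/w6c.png",cv2.resize(im[0:270,380:640,::-1],None,fx=2.2,fy=2.2,interpolation=cv2.INTER_CUBIC))
im=read_camera("top");cv2.imwrite("pics/t6.png",im[:,:,::-1])
E
```

```text
time: 12.08
ee_pos: [0.5687, -0.0625, 0.0424]
tool_rot: [1.0, -0.027, -0.0, -0.0]
contact_force: [-4.7, 0.5, -4.3]
width: 0.0194
time: 12.45
ee_pos: [0.5702, -0.0625, 0.0424]
tool_rot: [1.0, -0.027, -0.0, -0.0]
contact_force: [-6.2, 0.9, -4.3]
width: 0.0202
time: 12.7
ee_pos: [0.5712, -0.0626, 0.0424]
tool_rot: [1.0, -0.027, -0.0, -0.0]
contact_force: [-4.4, 0.5, -3.8]
width: 0.0198
12.7 [ 0.57119022 -0.06256413  0.04238945] [ 9.98586922e-01 -5.31420487e-02 -2.84677388e-04] [-4.37207672  0.4541004  -3.80163397] [-0.01502612  1.1378835  -0.02525863]
```

View pics/w6c.png

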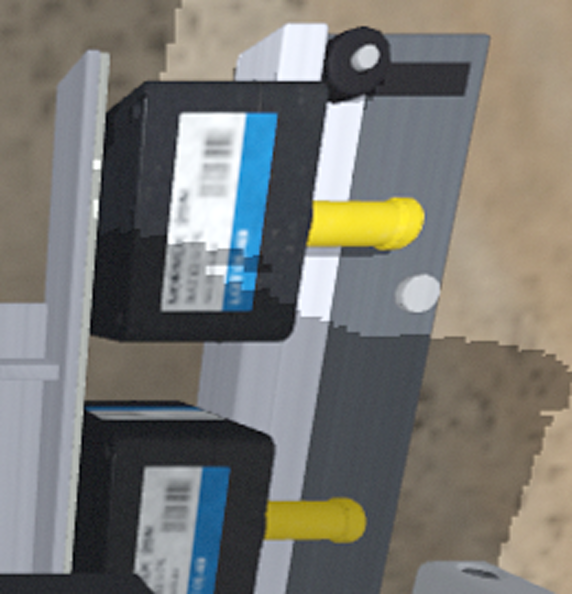

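The housings are flush on the blade and the gap to the rail is still a few mm. The row slides at about 5.5 N, with a moment My of about 1.13 N·m, which I'll use as a quieter force gauge. I'll creep in from here.

```bash
cat > f.sh <<'E'
python3 -c "
from bench import read_state as r
s=r();print(round(float(s['time']),2),'x',s['ee_pos'].round(5),'F',s['contact_force'].round(2),'M',s['moment'].round(3))"
E
python3 -m handwheel '[[0,0,0,0.03,0,0,0],[0,0,0,0.06,0,0,0],[0,0,0,0.1,0,0,0]]' >/dev/null; sh f.sh; python3 -m handwheel '[[0,0,0,0.03,0,0,0],[0,0,0,0.06,0,0,0],[0,0,0,0.1,0,0,0]]'>/dev/null; sh f.sh; python3 -m handwheel '[[0,0,0,0.03,0,0,0],[0,0,0,0.06,0,0,0]]'>/dev/null; sh f.sh
```

```text
13.18 x [ 0.57217 -0.06261  0.04235] F [-5.17  0.79 -3.56] M [0.013 1.041 0.011]
13.55 x [ 0.57317 -0.06271  0.04238] F [-5.6  -0.26 -3.72] M [-0.033  1.108 -0.009]
13.8 x [ 0.57377 -0.06272  0.04239] F [-5.1  -0.21 -3.43] M [0.05  1.082 0.004]
```

```bash
python3 -m handwheel '[[0,0,0,0.03,0,0,0],[0,0,0,0.06,0,0,0]]'>/dev/null; sh f.sh; python3 -m handwheel '[[0,0,0,0.03,0,0,0],[0,0,0,0.05,0,0,0]]'>/dev/null; sh f.sh
```

```text
14.05 x [ 0.57437 -0.06274  0.04239] F [-6.01 -0.73 -3.95] M [0.009 1.096 0.006]
14.3 x [ 0.57484 -0.06281  0.04235] F [-4.85  0.17 -4.08] M [-0.024  1.062  0.041]
```

```bash
python3 -m handwheel '[[0,0,0,0.03,0,0,0],[0,0,0,0.05,0,0,0]]'>/dev/null; sh f.sh; python3 -m handwheel '[[0,0,0,0.03,0,0,0]]'>/dev/null; sh f.sh
```

```text
14.55 x [ 0.57536 -0.0628   0.04238] F [-5.86  0.94 -3.41] M [ 0.02   1.095 -0.04 ]
14.68 x [ 0.57568 -0.06282  0.04239] F [-5.19  0.83 -2.81] M [0.037 1.001 0.024]
```

```bash
python3 -m handwheel '[[0,0,0,0.03,0,0,0]]'>/dev/null; sh f.sh;  python3 -m handwheel '[[0,0,0,0.03,0,0,0]]'>/dev/null; sh f.sh
```

```text
14.8 x [ 0.5758  -0.06284  0.04238] F [-7.94  0.78 -2.07] M [-0.005  1.562 -0.023]
14.93 x [ 0.57579 -0.06282  0.04228] F [-9.36  0.29 -2.18] M [ 0.061  1.852 -0.005]
```

```bash
python3 -m handwheel '[[0,0,0,0,0,0,0]]'>/dev/null; sh f.sh
```

```text
15.05 x [ 0.57579 -0.06282  0.04227] F [-9.53  1.02 -2.65] M [-0.009  1.685 -0.012]
```

```bash
python3 -m handwheel '[[0,0,0,0.01,0,0,0]]'>/dev/null; sh f.sh
```

```text
15.18 x [ 0.5758  -0.06282  0.04224] F [-10.23   0.79  -1.32] M [0.058 1.799 0.017]
```

```bash
python3 -m handwheel '[[0,0,0,0.01,0,0,0]]'>/dev/null; sh f.sh; python3 -m handwheel '[[0,0,0,0,0,0,0]]'>/dev/null; sh f.sh;python3 -m handwheel '[[0,0,0,0,0,0,0]]'>/dev/null; sh f.sh
```

```text
15.3 x [ 0.57579 -0.06281  0.0422 ] F [-10.34   0.02  -2.41] M [0.052 1.921 0.046]
15.43 x [ 0.5758  -0.06282  0.04219] F [-9.41 -0.15 -0.86] M [-0.     1.937 -0.058]
15.55 x [ 0.57583 -0.06282  0.04221] F [-9.63  0.12 -1.84] M [0.042 1.96  0.009]
```

```bash
python3 -m handwheel '[[0,0,0,0.01,0,0,0]]'>/dev/null; sh f.sh; python3 -m handwheel '[[0,0,0,0.01,0,0,0],[0,0,0,0.01,0,0,0]]'>/dev/null; sh f.sh;python3 -m handwheel '[[0,0,0,0,0,0,0]]'>/dev/null; sh f.sh
```

```text
15.68 x [ 0.57581 -0.0628   0.04217] F [-9.79  1.14 -0.67] M [0.101 2.105 0.011]
15.93 x [ 0.57583 -0.0628   0.04213] F [-10.49   1.03  -1.13] M [ 0.085  2.061 -0.016]
16.05 x [ 0.57581 -0.06282  0.04211] F [-11.11   0.5   -3.03] M [0.058 2.086 0.02 ]
```

```bash
python3 -m handwheel '[[0,0,0,0.01,0,0,0],[0,0,0,0.01,0,0,0]]'>/dev/null; sh f.sh; python3 -m handwheel '[[0,0,0,0.01,0,0,0],[0,0,0,0.01,0,0,0]]'>/dev/null; sh f.sh;python3 -m handwheel '[[0,0,0,0,0,0,0]]'>/dev/null; sh f.sh; python3 -m handwheel '[[0,0,0,0,0,0,0]]'>/dev/null; sh f.sh
python3 - <<'E'
from h import *
im=read_camera("wrist"); cv2.imwrite("pics/w7.png",cv2.resize(im[0:270,380:640,::-1],None,fx=2.2,fy=2.2,interpolation=cv2.INTER_CUBIC))
im=read_camera("top");cv2.imwrite("pics/t7.png",cv2.resize(im[130:230,260:400,::-1],None,fx=5.5,fy=5.5,interpolation=cv2.INTER_CUBIC))
E
```

```text
16.3 x [ 0.57583 -0.0628   0.04209] F [-12.18   0.81  -1.15] M [ 0.019  2.183 -0.007]
16.55 x [ 0.57582 -0.06279  0.04204] F [-11.97   0.1   -1.69] M [ 0.07   2.293 -0.039]
16.68 x [ 0.57584 -0.06279  0.04204] F [-10.81   0.78  -0.88] M [0.013 2.288 0.03 ]
16.8 x [ 0.57584 -0.06281  0.04208] F [-11.36   1.23  -1.35] M [ 0.007  2.314 -0.033]
```

View pics/w7.png

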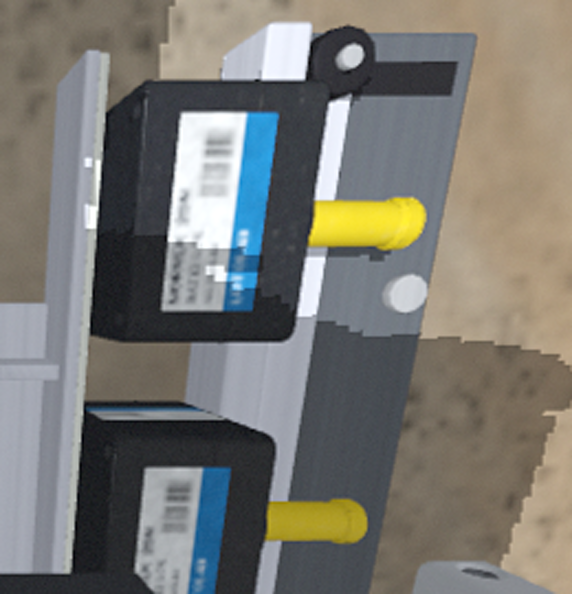

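View pics/t7.png

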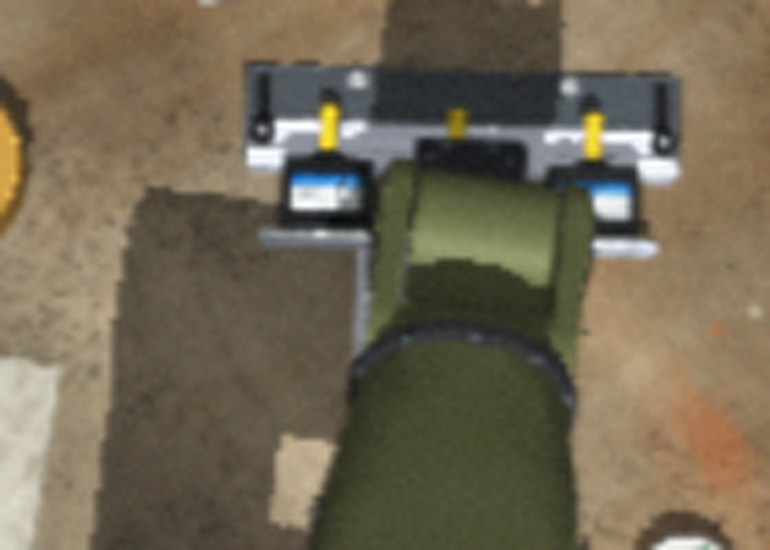

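Both pictures show the housings on the rail with the shafts over it, and about 6 N above the sliding force. I'll hold that for a second.

```bash
python3 -m handwheel '[[0,0,0,0,0,0,0],[0,0,0,0,0,0,0],[0,0,0,0,0,0,0],[0,0,0,0,0,0,0]]'>/dev/null; sh f.sh; python3 -m handwheel '[[0,0,0,0,0,0,0],[0,0,0,0,0,0,0],[0,0,0,0,0,0,0]]'>/dev/null; sh f.sh; python3 -m handwheel '[[0,0,0,0,0,0,0],[0,0,0,0,0,0,0],[0,0,0,0,0,0,0]]'>/dev/null; sh f.sh
```

```text
17.4 x [ 0.57581 -0.06279  0.04202] F [-11.62   0.95  -1.66] M [0.051 2.344 0.036]
17.77 x [ 0.57581 -0.0628   0.04202] F [-12.17   1.15  -1.9 ] M [ 0.031  2.339 -0.054]
18.15 x [ 0.57582 -0.06281  0.04204] F [-11.59   0.41  -1.47] M [ 0.049  2.363 -0.037]
```

```bash
python3 -m handwheel '[[0,0,0,-0.05,0,0,0],[0,0,0,-0.1,0,0,0],[0,0,0,-0.2,0,0,0],[0,0,0,-0.5,0,0,0],[0,0,0,-1,0,0,0],[0,0,0,-2,0,0,0],[0,0,0,-3.5,0,0,0],[0,0,0,-5,0,0,0],[0,0,0,-6.5,0,0,0],[0,0,0,-8,0,0,0],[0,0,0,-9,0,0,0],[0,0,0,-9.2,0,0,0],[0,0,0,-9.2,0,0,0],[0,0,0,-9.2,0,0,0]]'>/dev/null; sh f.sh;  python3 - <<'E'
from h import *
s=read_state();print(R.from_quat(s["tool_rot"]).as_matrix()[:,2],s["width"])
im=read_camera("wrist"); cv2.imwrite("pics/w8.png",im[:,:,::-1])
im=read_camera("top");cv2.imwrite("pics/t8.png",cv2.resize(im[130:230,260:400,::-1],None,fx=5.5,fy=5.5,interpolation=cv2.INTER_CUBIC))
E
```

```text
19.9 x [ 0.48544 -0.05806  0.04248] F [ 0.54  0.13 -3.76] M [ 0.004 -0.024  0.019]
[ 3.11710131e-04 -6.51903322e-05 -9.99999949e-01] 0.019761457889433176
```

View pics/w8.png

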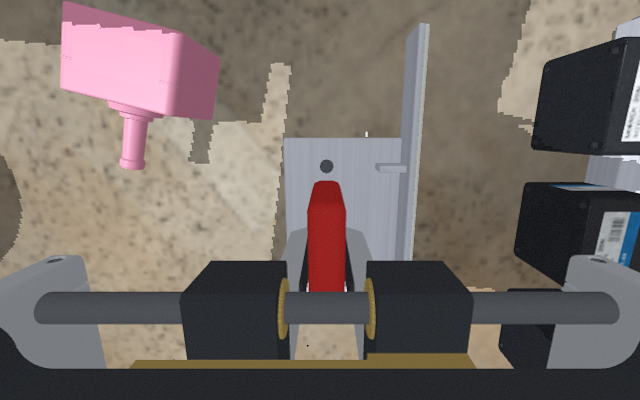

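View pics/t8.png

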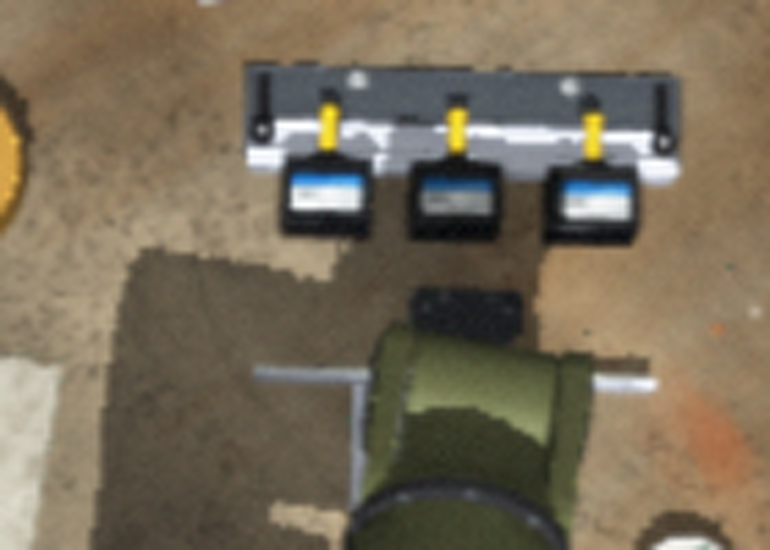

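The row sits flat in the top view, and the straightedge is unchanged in the hand. I'll set it down.

```bash
python3 -m handwheel '[[0,0,0,0,0,0.1,0],[0,0,0,0,0,0.2,0],[0,0,0,0,0,0.3,0],[0,0,0,0,0,0.35,0],[0,0,0,0,0,0.35,0]]'>/dev/null; sh f.sh; python3 -m handwheel '[[0,0,0,0,0,0.05,0],[0,0,0,0,0,0.05,0]]'>/dev/null; sh f.sh
```

```text
20.62 x [ 0.48506 -0.058    0.03891] F [ 0.18  0.62 -3.45] M [ 0.    -0.035 -0.038]
20.88 x [ 0.48516 -0.05802  0.03852] F [-0.37  0.08 -2.23] M [-0.096 -0.046  0.033]
```

Weight is coming off, so the foot is on the table. I'll open the fingers, starting small, and rise straight up.

```bash
python3 -m handwheel '[[0,0,0,0,0,0,0.3],[0,0,0,0,0,0,0.3],[0,0,0,0,0,0,0.5],[0,0,0,0,0,0,0.6],[0,0,0,0,0,0,0.6]]'; python3 -m handwheel '[[0,0,0,0,0,-2,0.6],[0,0,0,0,0,-5,0.6],[0,0,0,0,0,-10,0.6],[0,0,0,0,0,-15,0.6],[0,0,0,0,0,-18,0.6],[0,0,0,0,0,-18,0.6],[0,0,0,0,0,-18,0.6]]'
python3 - <<'E'
from h import *
import json
c=get_calibration("wrist"); im=read_camera("wrist"); cv2.imwrite("pics/w9.png",im[:,:,::-1])
json.dump({k:np.array(v).tolist() for k,v in c.items()},open("w9.json","w"))
E
```

```text
time: 21.5
ee_pos: [0.4851, -0.058, 0.0385]
tool_rot: [1.0, -0.027, 0.0, -0.0]
contact_force: [0.1, 0.7, 0.0]
width: 0.0544
time: 22.38
ee_pos: [0.4847, -0.0579, 0.2173]
tool_rot: [1.0, -0.027, -0.001, -0.0]
contact_force: [-0.5, 0.0, 0.5]
width: 0.0568
```

View pics/w9.png

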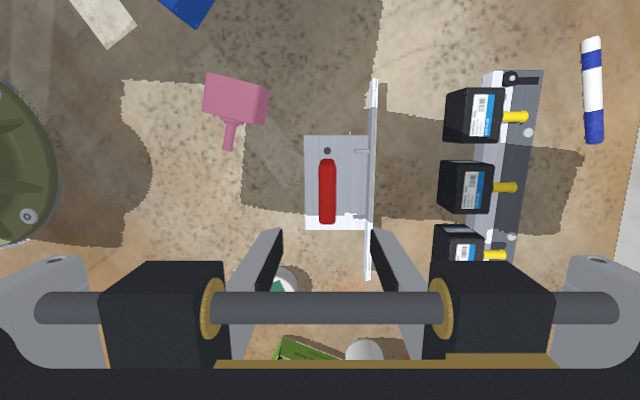

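The straightedge stands free at about (335,180), and the row lies along the rail at (475,115), (465,187) and (458,243). Next I'll measure flushness and rail shift.

Run:
```python
from h import *; import json
im=cv2.imread("pics/w9.png"); cv2.imwrite("pics/w9c.png",cv2.resize(im[60:270,420:560],None,fx=4,fy=2.8,interpolation=cv2.INTER_CUBIC))
t1=read_camera("top")[:,:,::-1].copy(); cv2.imwrite("pics/t9.png",t1); t0=cv2.imread("pics/top0.png")
g=lambda i:cv2.cvtColor(i,cv2.COLOR_BGR2GRAY).astype(np.float32)
a,b=g(t0),g(t1)
for n,(y0,y1,x0,x1) in {"railL":(138,166,300,316),"railR":(138,168,377,390),"back":(136,152,300,390),"tape":(140,178,228,270)}.items():
    print(n,cv2.phaseCorrelate(a[y0:y1,x0:x1].copy(),b[y0:y1,x0:x1].copy()))
cv2.imwrite("pics/t9c.png",cv2.resize(t1[130:240,230:450],None,fx=3.6,fy=3.6,interpolation=cv2.INTER_CUBIC))
```

```text
railL ((0.37000212054793824, -0.27838261154235866), 0.3194700196385384)
railR ((0.46742563746935684, 0.055848642654050096), 1.068458637661404)
back ((-0.5307881637388903, -0.0051807977329509924), 0.6918061544497808)
tape ((0.4934825936202536, -0.06354198872184824), 1.0073637053701612)
```

View pics/w9c.png

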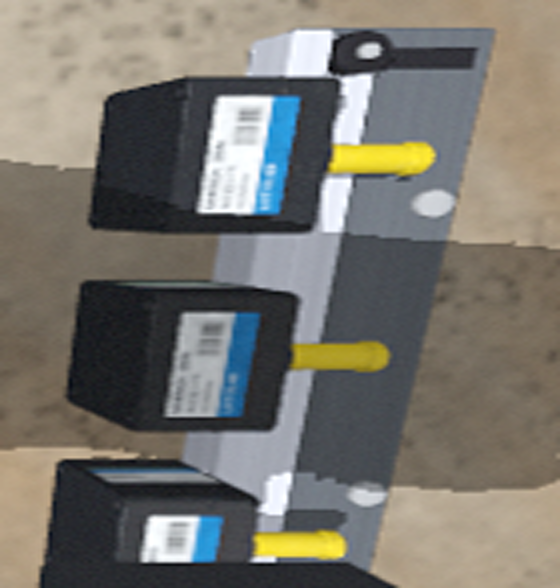

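View pics/t9c.png

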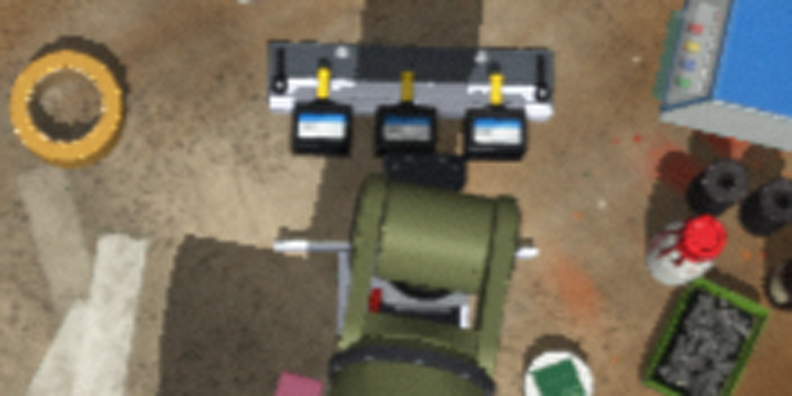

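Run:
```python
from h import *; import json
c=json.load(open("w9.json"))
f=lambda u,v,z: atz(c,(420+(u+.5)/4-.5,60+(v+.5)/2.8-.5),z)
th=np.radians(-3.0);X=np.array([np.cos(th),np.sin(th)]);Y=np.array([-X[1],X[0]]);o=np.array([.6788,-.0725])
for n,u,v,z in [("railtop",292,30,.029),("A1",342,82,.06),("A2",316,228,.06),("B1",300,297,.06),("B2",277,425,.06),("C1",257,505,.06),("railbot",250,45,.004),("railbot2",186,455,.004),("bladeL",0,0,.03)]:
    if n=="bladeL": continue
    p=f(u,v,z)[:2]-o; print(n,(p@X).round(4),(p@Y).round(4))
for p in [(378,79),(369,280)]:
    q=atz(c,p,.03)[:2]-o; print("blade",(q@X).round(4),(q@Y).round(4))
```

```text
railtop -0.0014 0.1405
A1 -0.0017 0.1161
A2 -0.0011 0.0611
B1 -0.0019 0.0335
B2 -0.0014 -0.0207
C1 -0.0028 -0.0568
railbot -0.0006 0.1389
railbot2 0.0008 -0.0517
blade -0.1342 0.1313
blade -0.1362 -0.1264
```

C's corner is partly hidden by the gripper, so I'll take one more look from nearer its side.

```bash
python3 -m handwheel '[[0,0,0,2,5,-2,0.6],[0,0,0,5,10,-3,0.6],[0,0,0,8,15,-4,0.6],[0,0,0,8,15,-4,0.6],[0,0,0,8,15,-4,0.6],[0,0,0,8,15,-4,0.6]]'
python3 - <<'E'
from h import *
import json
c=get_calibration("wrist"); im=read_camera("wrist"); cv2.imwrite("pics/w10.png",im[:,:,::-1])
json.dump({k:np.array(v).tolist() for k,v in c.items()},open("w10.json","w"))
E
```

```text
time: 23.22
ee_pos: [0.5567, -0.211, 0.2583]
tool_rot: [1.0, -0.026, -0.0, -0.0]
contact_force: [0.2, 0.5, 0.9]
width: 0.0568
```

View pics/w10.png

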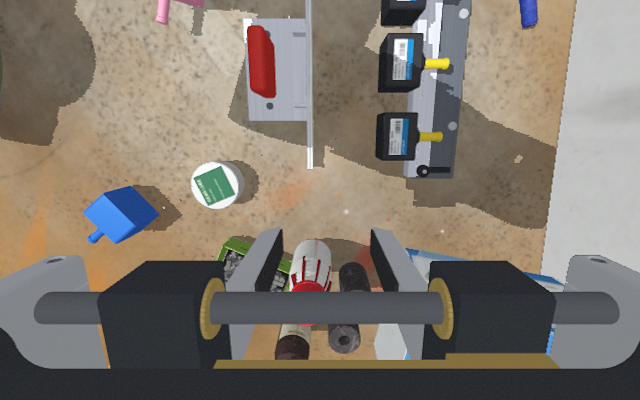

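Run:
```python
import cv2
im=cv2.imread("pics/w10.png"); cv2.imwrite("pics/w10c.png",cv2.resize(im[0:185,365:480],None,fx=5,fy=3.2,interpolation=cv2.INTER_CUBIC))
```

```text
(no output)
```

View pics/w10c.png

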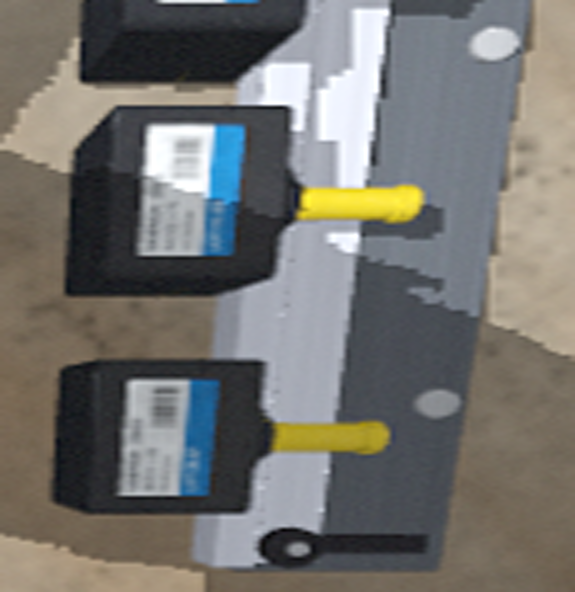

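Run:
```python
from h import *; import json
c=json.load(open("w10.json"))
f=lambda u,v,z: atz(c,(365+(u+.5)/5-.5,0+(v+.5)/3.2-.5),z)
th=np.radians(-3.0);X=np.array([np.cos(th),np.sin(th)]);Y=np.array([-X[1],X[0]]);o=np.array([.6788,-.0725])
for n,u,v,z in [("B1",292,110,.06),("B2",274,275,.06),("C1",265,364,.06),("C2",247,510,.06),("railtop",212,565,.029),("railbot",193,558,.004),("railbot2",216,320,.004)]:
    p=f(u,v,z)[:2]-o; print(n,(p@X).round(4),(p@Y).round(4))
```

```text
B1 -0.0021 0.0327
B2 -0.0021 -0.0234
C1 -0.0019 -0.0556
C2 -0.0024 -0.1114
railtop -0.0014 -0.1382
railbot -0.0003 -0.1386
railbot2 -0.0003 -0.034
```

B and C lie in one line, parallel to the rail and within measuring error of it. I'm handing in.

```bash
python3 -c "from bench import *; print(hand_in())"
```

```text
the job is handed in; nothing more can be done
None
```

I gripped the straightedge by its red handle and pushed the three black gearheads up to the rail with the edge. I held them there for about 1.3 s at around 11.6 N, against about 5.4 N to slide them, so roughly 6 N more. I then drew back about 9 cm, set the straightedge on its foot, let go and moved clear. The job was handed in at about 23 s, and no verdict was reported.

**Row:** in the wrist pictures all three housing faces lie in one line, parallel to the rail. They read about 1 mm off its face, which is within the 2 mm calibration, so the 1.5 mm limit is not independently confirmed. The turning moment was near zero during the hold, which fits all three being pressed evenly. One early reading on the last gearhead disagreed at 2.8 mm, with its corner half hidden. A second look put it in line with its neighbour.

**Straightedge:** it stands upright, with its edge about 135 mm before the rail and turned about half a degree from parallel.

**Rail:** I could not confirm the shift from pictures. The image comparison was too noisy: about 0.06 px at one end, and −0.28 px at the other, where the match was weak. The commanded pushing position also crept forward about 0.7 mm while the force built up. The TCP stayed within 0.05 mm and the force held steady, so I saw no sign of slipping.

**Other things:** the bystanders were never approached and show no visible change.

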